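# Fill the brush jar with marbles

### The arm

A 6-joint arm with a two-finger parallel gripper is mounted at the origin on the work surface. World frame = base frame: x ahead of the robot, y to its left, z up, the work surface at z = 0. Lengths are in m, angles in rad, forces in N, time in s.
With the tool pointing down it reaches from about 0.35 to 0.975 m from the base axis. Payload 4.9 kg.
Tool frame: the origin (TCP) lies at the very end of the fingers, on their centre line; the grasp point (between the pads) lies 19 mm behind it (manip.tcp_to_grasp is the distance from the TCP to the grasp point, in m); z points along the fingers, y is the direction in which the jaws open and shut (so a half turn about z gives the same grasp; the last joint's range is limited). The gripper opens to 85 mm and grips with 20 to 120 N. Pads are 22 mm wide; open, the fingers measure 114 mm over their backs; the gripper's body (76 mm by 85 mm) begins 54 mm behind the grasp point. The pads swing forward as they close: fully open they stand 13 mm farther back than shut.
Start: joints at [-1.446, 0.053, 1.613, -0, 1.476, -0.119], TCP at [0.151, -0.606, 0.209] pointing down, gripper open.
Joint ranges: [-3.01, 3.01], [-1.01, 2.22], [0.06, 2.58], [-1.02, 4.17], [0.09, 2.62], [-3.14, 3.14]. Speed limits (rad/s): [2.57, 2.57, 3.14, 3.14, 3.14, 3.14].

### API

Orientations are given as a unit quaternion [w, x, y, z].
In Python, from plant import sensors, cams, job, finder, manip gives the robot as it stands.
- The arm moves only by the shell command python3 -m pendant 'ROWS'. ROWS is JSON, a list of rows, each an object of numbers: "wx", "wy", "wz": the turn, a rotation vector about the tool's x, y, z in degrees; "dx", "dy", "dz": the shift along the tool's x, y, z in m; "hand": the gripper's target within -1 to 1 (fully open at 1, half-way at 0, shut at -1). A call has 1 to 20 rows; each row is the pose to reach, as a shift and turn from the pose commanded when the call began, along the tool's axes at that moment; what a row does not reach only later rows make up. A row lasts 1/12 s, in which the tool goes at most 41.7 mm and 7.16 degrees, less where a joint would pass 70% of its speed; a pose out of reach is approached as far as the arm can. A call with a gripper value outside its range is refused whole. The fingers move at their own pace and stop on an object; the grip force is fixed at half the most. Time passes only in rows, so rows that repeat a pose let the fingers close. It gives the time, the measured TCP pose, the force and the opening at its end, in the units of the state.
- sensors.state(): the state, without advancing time (a new reading comes with each control period).
- cams.grab_frame(name): name is "scene" or "top"; returns (picture, depth): 400x640x3 uint8, red, green, blue; 400x640 float32, m along the optical axis (not along the pixel's ray), 0 where there is no reading.
- cams.calibration(name): a dict with "fov_y" (degrees; the focal length in pixels is half the picture's height over the tangent of half this angle, whatever the lens; pixels are square), "cx", "cy" (the principal point, pixels), "pose" (4x4, takes a point from camera to world coordinates). Camera axes: x right, y down, z forward; pixel columns grow to the right and rows downward; lengths in m; the calibration is good to about 2 mm. A picture is of the moment at which its call begins. calibration takes no time and is no camera call.
- job.job_done(): hands the job in, once; it reports no verdict.
Trained networks look in the newest picture that a camera, given by its name, has taken for a name from the list of things; names that differ only in an ending like _2 or _b are one class to them, and where a whole thing is asked for, a point or a joint stands for the part that bears it (a point fixed in the world has none). Each returns a list of dicts, best first, with "score" (0 to 1); they miss things now and then, are a little off and sometimes report something else, mostly with a low value. They report only what shows in the picture. A call takes as long as a camera call. They do not tell look-alikes from the thing itself.
- finder.look_for(camera, thing): "position" ([x, y, z] in m, in world coordinates, good to about 4 mm: the middle of the surface that is visible of it).
The state is a dict: "time": time; "joint_pos": joint angles; "joint_vel": joint speeds; "joint_efforts": joint torques, N m; "tool_pos": TCP position; "tool_rot": TCP orientation; "contact_force": force on the tool from outside, world axes, zero at the start; "ft_torque": the same for the moment, N m; "gripper_width": opening from 0.0 (shut) to 1.0 (fully open).
Only numpy, scipy, OpenCV 4.12 (cv2) and the standard library are available. Lean on these libraries where they do the work, as an engineer would, in place of code of your own. Each camera call takes 0.05 s, during which the arm holds its last target. There are 200 camera calls.

### The job

Pick up the little tin tray of stone marbles and pour all five through the wide funnel into the narrow glass jar, without spilling any, so the jar can hold make-up brushes. Then set the empty tray back down upright on the bare dresser top. Leave the jar standing where it is and do not knock over or push aside the other things.

Things in the scene. Friction and masses are not known exactly. Their poses are not given: they have to be found in the camera images.
- tray: open tin pouring tray holding five marbles, 76 mm wide (y). Origin: centre of its underside (x -59 to +50), z up. Floor 5 thick, flat from x = -14 to +46; walls 36 high at the back (+x) and sides. At the front (-x) the floor ramps up 22 degrees to an open lip 70 wide: marbles roll out there when tipped 25 to 50 degrees. Arched handle over the top, along y.
- tray_handle (a point): middle of the handle's top bar, 85 mm above the tray's underside (tray frame: 0, 0, 85). The wooden bar runs along the tray's y, 82 long, 14 wide (x) and 14 high; below it is free space down to the marbles (tops at 25). Axes as the tray's.
- tray_lip (a point): middle of the pouring lip's top edge (tray frame: -58, 0, 23 mm); the tray pours towards the tray's -x.
- jar: narrow clear glass jar, 60 across, 98 high, inside 52 across, loose (about 0.7 kg), with a wide steel funnel fixed in its mouth: funnel rim 136 across at 152 high, narrowing to a spout 45 wide inside from 102 down to 78 high. Origin: centre of its underside, z up.
- jar_mouth (a point): centre of the funnel's rim plane, 152 mm above the jar's underside.
- jar_in (a point): centre of the jar's inner floor, 6 mm above its underside.
- marble0_center (a point): centre of a polished dark stone marble, 20 mm across, 11 g; starts in the tray.
- marble1_center (a point): centre of a polished dark stone marble, 20 mm across, 11 g; starts in the tray.
- marble2_center (a point): centre of a polished dark stone marble, 20 mm across, 11 g; starts in the tray.
- marble3_center (a point): centre of a polished dark stone marble, 20 mm across, 11 g; starts in the tray.
- marble4_center (a point): centre of a polished dark stone marble, 20 mm across, 11 g; starts in the tray.
- vase: bystander: black barro negro clay vase, round, 150 high, widest 100 across (mm); origin at the centre of its underside.
- vial_a: bystander: square amber glass perfume vial 34 x 34, 67 high with its brass cap (mm); origin at the centre of its underside.
- vial_b: bystander: round clear glass perfume vial 38 across, 72 high with a ball stopper (mm); origin at the centre of its underside.
- soap_dish: bystander: white ceramic soap dish 85 x 120, 26 high with a bar of soap in it (mm); origin at the centre of its underside.
- comb: bystander: black plastic wide-tooth comb lying flat, 170 long along its y, 44 wide, 6 thick (mm); origin at the centre of its underside.
- tin: bystander: small closed tin with clip-on lid, 78 x 103, 40 high (mm); origin at the centre of its underside.
Things that resemble listed ones, but are neither listed nor needed, are in the scene too. What is shaped like the tray but turquoise is not meant.

How it is judged:
By the outcome, as a careful person would: the job done as asked, in the order asked, and still so for the second after the job is handed in, with the robot touching nothing.
It also fails if it takes over 64 s, if anything falls off the work surface, if the arm or the gripper's body presses on something with over 40 N, if the wrist force passes 120 N, or if a joint passes its speed limit or range.

## Working session

There is one attempt and no reset: what is moved stays moved. The work goes in short steps, Python scripts to look and compute and a shell command to move; the robot and the scene stay as the last step left them, time stands still between calls to the robot, and variables do not carry over. Pictures are saved under pics/ and viewed, about 8 in all and at most 12, crops included, and the job is handed in when it is done.

```bash
mkdir -p pics; ls
cat > h.py <<'E'
import numpy as np, cv2
from plant import sensors, cams, job, finder, manip
def cloud(n):
    im,d=cams.grab_frame(n); c=cams.calibration(n)
    f=im.shape[0]/2/np.tan(np.radians(c["fov_y"])/2)
    v,u=np.mgrid[:400,:640]
    P=np.stack([(u-c["cx"])/f*d,(v-c["cy"])/f*d,d],-1)
    T=np.array(c["pose"]); W=P@T[:3,:3].T+T[:3,3]
    W[d==0]=np.nan
    return im,W
def save(n,im): cv2.imwrite("pics/"+n,cv2.cvtColor(im,cv2.COLOR_RGB2BGR))
E
python3 - <<'E'
from h import *
for n in("scene","top"):
    im,W=cloud(n); save(n+"0.png",im); np.save(n+".npy",W); print(n,np.round(cams.calibration(n)["pose"],3).tolist(),{k:v for k,v in cams.calibration(n).items() if k!="pose"})
    for t in("tray","tray_handle","tray_lip","jar","jar_mouth"):
        print(t,[(np.round(r["position"],3).tolist(),round(r["score"],2)) for r in finder.look_for(n,t)])
s=sensors.state();print(s)
E
```

```text
pics
scene [[0.883, 0.237, -0.405, 0.999], [0.469, -0.48, 0.741, -0.781], [-0.019, -0.844, -0.535, 0.703], [0.0, 0.0, 0.0, 1.0]] {'fov_y': 55.01726067908207, 'cx': 322.1663502164299, 'cy': 197.13461903031174}
tray [([0.344, -0.248, 0.023], 0.78), ([0.512, -0.205, 0.024], 0.72), ([0.444, -0.407, 0.017], 0.7)]
tray_handle [([0.345, -0.252, 0.019], 0.86), ([0.443, -0.405, 0.014], 0.86), ([0.514, -0.203, 0.019], 0.82), ([0.594, -0.372, 0.038], 0.68)]
tray_lip [([0.446, -0.401, 0.013], 0.82), ([0.515, -0.2, 0.023], 0.72), ([0.342, -0.251, 0.02], 0.57), ([0.492, -0.002, 0.005], 0.48), ([0.658, -0.002, 0.037], 0.47)]
jar [([0.515, 0.173, 0.121], 0.64), ([0.652, 0.393, 0.036], 0.37)]
jar_mouth [([0.515, -0.201, 0.018], 0.67), ([0.513, 0.172, 0.12], 0.57)]
top [[-0.02, -0.975, 0.223, 0.33], [-1.0, 0.02, -0.002, -0.006], [-0.003, -0.223, -0.975, 1.16], [0.0, 0.0, 0.0, 1.0]] {'fov_y': 56.49248372431473, 'cx': 317.50922102424914, 'cy': 202.69517109688357}
tray [([0.503, -0.198, 0.022], 0.91), ([0.442, -0.408, 0.013], 0.91), ([0.344, -0.236, 0.014], 0.66)]
tray_handle [([0.506, -0.202, 0.018], 0.
[... 246 characters left out ...]
]
{'time': 0.6, 'joint_pos': array([-1.44601061e+00,  5.26773178e-02,  1.61290598e+00, -2.57429001e-05,
        1.47600002e+00, -1.19033945e-01]), 'joint_vel': array([-0.00164376,  0.00030811,  0.00090233,  0.00081784, -0.00032988,
        0.00227374]), 'joint_efforts': array([ 1.27536305e-04, -3.93405819e+01, -3.70231211e+01, -1.28421002e-04,
        6.84512052e-04, -8.50932764e-06]), 'tool_pos': array([ 0.15085141, -0.60649935,  0.20851407]), 'tool_rot': array([ 4.70352093e-06,  9.92578047e-01,  1.21609293e-01, -1.28001916e-05]), 'contact_force': array([-0.45187023,  0.68177282, -0.38975725]), 'ft_torque': array([ 0.00534569,  0.00063307, -0.02751837]), 'gripper_width': 0.9986458015343633}
```

View pics/scene0.png

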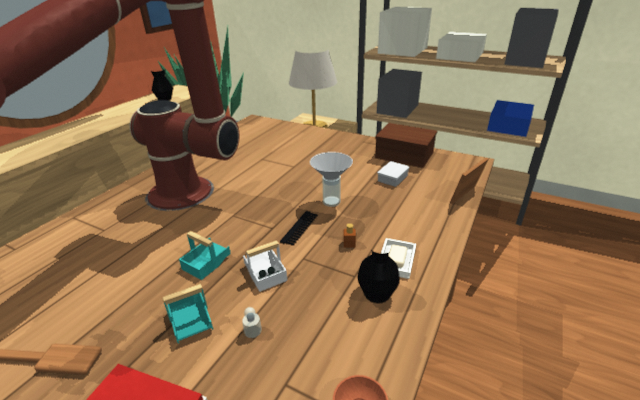

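View pics/top0.png

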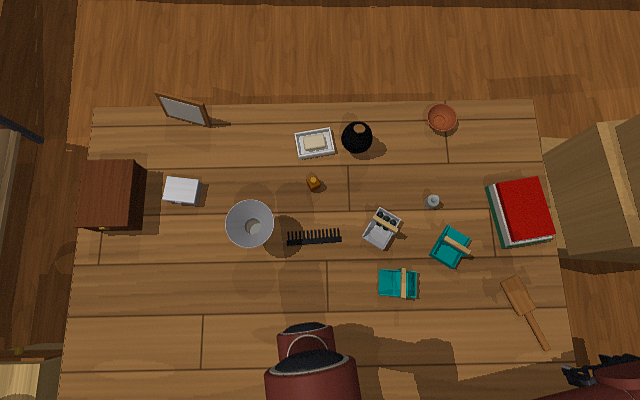

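Run:
```python
from h import *
a=cv2.imread("pics/scene0.png")[225:305,225:305]; b=cv2.imread("pics/top0.png")[190:260,345:415]
cv2.imwrite("pics/crop1.png",np.hstack([cv2.resize(a,(400,400),interpolation=2),cv2.resize(b,(400,400),interpolation=2)]))
for n in("scene","top"):
    W=np.load(n+".npy"); im=cv2.cvtColor(cv2.imread(f"pics/{n}0.png"),cv2.COLOR_BGR2RGB)
    m=(abs(W[...,0]-.505)<.1)&(abs(W[...,1]+.2)<.09)
    h=W[m&(W[...,2]>.07)&(W[...,2]<.11)]
    c=h.mean(0);u=np.linalg.svd(h[:,:2]-c[:2])[2][0]; t=(h[:,:2]-c[:2])@u
    print(n,"handle",len(h),c.round(4),u.round(3),np.degrees(np.arctan2(u[1],u[0])).round(1),t.min(),t.max(),h[:,2].max(), "mid",(c[:2]+u*(t.min()+t.max())/2).round(4))
    w=m&(W[...,2]>.01)&(W[...,2]<.06)
    h=W[w].astype(np.float32); print("body",cv2.minAreaRect(h[:,:2]*1000))
    w=m&(W[...,2]>.028)&(W[...,2]<.05);h=W[w].astype(np.float32); print("walls",cv2.minAreaRect(h[:,:2]*1000),len(h))
    j=(abs(W[...,0]-.52)<.1)&(abs(W[...,1]-.185)<.1)&(W[...,2]>.142)&(W[...,2]<.165)
    h=W[j].astype(np.float32); print("rim",cv2.minEnclosingCircle(h[:,:2]*1000),np.median(h[:,2]), h[:,2].max())
    print("dark",[W[p].round(3).tolist() for p in zip(*np.where(m&(im.max(2)<45)&(W[...,2]>.012)))][::6])
```

```text
scene handle 252 [ 0.5141 -0.2067  0.0874] [-0.55  -0.835] -123.4 -0.043079827413716326 0.039694749334329774 0.09423682773658748 mid [ 0.515  -0.2052]
body ((508.781982421875, -201.93875122070312), (81.68280792236328, 113.40275573730469), 60.570735931396484)
walls ((510.14996337890625, -202.01483154296875), (82.19661712646484, 107.1742172241211), 55.175437927246094) 223
rim ((507.16961669921875, 179.39002990722656), 70.36965942382812) 0.14809372 0.1542698
dark [[0.521, -0.195, 0.021], [0.524, -0.203, 0.023], [0.522, -0.205, 0.019], [0.508, -0.22, 0.023], [0.525, -0.205, 0.018], [0.512, -0.221, 0.022], [0.529, -0.207, 0.018], [0.513, -0.224, 0.022], [0.53, -0.205, 0.013], [0.511, -0.226, 0.016], [0.518, -0.226, 0.016]]
top handle 161 [ 0.5095 -0.2026  0.091 ] [-0.548 -0.836] -123.2 -0.04114821329976055 0.04099092281215841 0.09703497045900944 mid [ 0.5095 -0.2025]
body ((506.5243835449219, -200.0063934326172), (81.27185821533203, 109.916748046875), 56.94990921020508)
walls ((507.8354187011719, -200.85745239257812), (81.16619110107422, 107.35366821289062), 57.766605377197266) 112
rim ((508.5255432128906, 180.92208862304688), 67.7640380859375) 0.14881098 0.15876502
dark [[0.557, -0.196, 0.022], [0.553, -0.201, 0.026], [0.55, -0.207, 0.026], [0.544, -0.199, 0.022], [0.543, -0.206, 0.013], [0.538, -0.211, 0.018], [0.534, -0.216, 0.023], [0.531, -0.219, 0.022], [0.529, -0.223, 0.017], [0.527, -0.189, 0.016], [0.522, -0.194, 0.021], [0.519, -0.191, 0.021], [0.518, -0.243, 0.024], [0.509, -0.211, 0.026], [0.505, -0.22, 0.027]]
```

View pics/crop1.png

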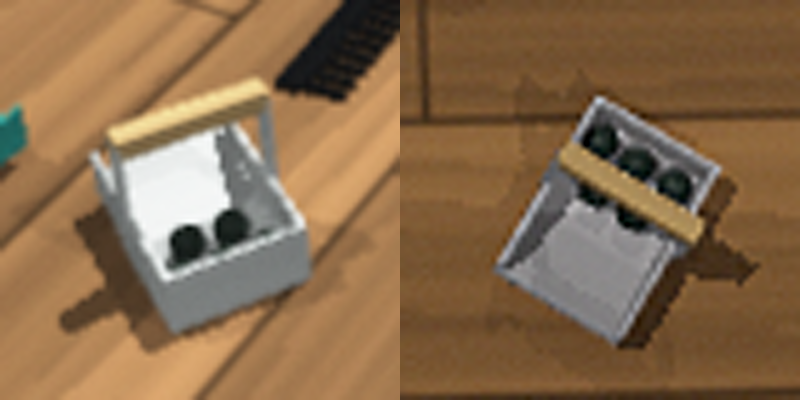

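The silver tray, with the marbles at its far end, is at scene (265,268) and top (382,229). Its handle is at about (0.512, -0.204), and tray +x points to -33°. The turquoise look-alikes are at top (452,245) and (398,283). The jar with its funnel is at top (250,223). First I'll move above the handle.

```bash
R='' ; python3 -m pendant '[{"dx":0.447,"dy":-0.303,"dz":0.03,"wz":-42.7,"hand":1},{"dx":0.447,"dy":-0.303,"dz":0.03,"wz":-42.7,"hand":1},{"dx":0.447,"dy":-0.303,"dz":0.03,"wz":-42.7,"hand":1},{"dx":0.447,"dy":-0.303,"dz":0.03,"wz":-42.7,"hand":1},{"dx":0.447,"dy":-0.303,"dz":0.03,"wz":-42.7,"hand":1},{"dx":0.447,"dy":-0.303,"dz":0.03,"wz":-42.7,"hand":1},{"dx":0.447,"dy":-0.303,"dz":0.03,"wz":-42.7,"hand":1},{"dx":0.447,"dy":-0.303,"dz":0.03,"wz":-42.7,"hand":1},{"dx":0.447,"dy":-0.303,"dz":0.03,"wz":-42.7,"hand":1},{"dx":0.447,"dy":-0.303,"dz":0.03,"wz":-42.7,"hand":1},{"dx":0.447,"dy":-0.303,"dz":0.03,"wz":-42.7,"hand":1},{"dx":0.447,"dy":-0.303,"dz":0.03,"wz":-42.7,"hand":1},{"dx":0.447,"dy":-0.303,"dz":0.03,"wz":-42.7,"hand":1},{"dx":0.447,"dy":-0.303,"dz":0.03,"wz":-42.7,"hand":1},{"dx":0.447,"dy":-0.303,"dz":0.03,"wz":-42.7,"hand":1},{"dx":0.447,"dy":-0.303,"dz":0.03,"wz":-42.7,"hand":1},{"dx":0.447,"dy":-0.303,"dz":0.03,"wz":-42.7,"hand":1},{"dx":0.447,"dy":-0.303,"dz":0.03,"wz":-42.7,"hand":1}]'
python3 - <<'E'
from h import *
im,W=cloud("scene"); save("s2.png",cv2.resize(im[180:320,180:360],None,fx=4,fy=4)); print(sensors.state()["joint_pos"].round(3))
import json
E
```

```text
[-1.446  0.053  1.613  0.     1.476 -0.119]invalid input
```

View pics/s2.png

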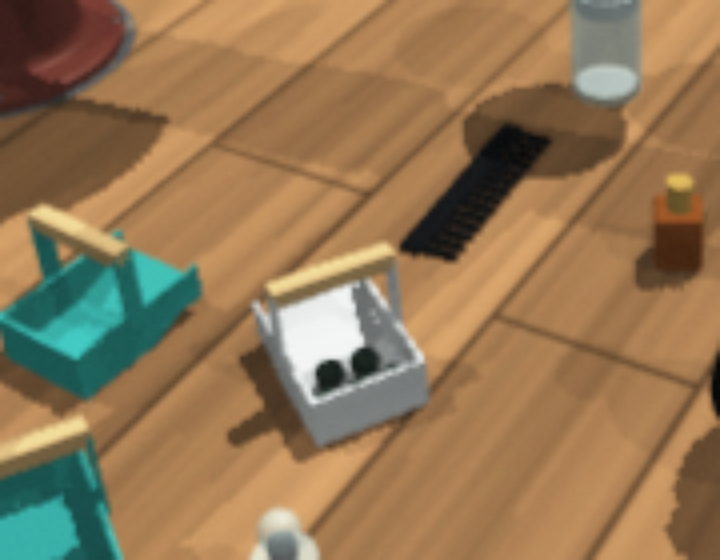

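The call was refused, so nothing moved. Each row probably needs all seven keys.

```bash
python3 -m pendant '[{"wx":0,"wy":0,"wz":-5,"dx":0.02,"dy":-0.014,"dz":0.002,"hand":1},{"wx":0,"wy":0,"wz":-10,"dx":0.05,"dy":-0.034,"dz":0.005,"hand":1},{"wx":0,"wy":0,"wz":-15,"dx":0.08,"dy":-0.054,"dz":0.008,"hand":1},{"wx":0,"wy":0,"wz":-20,"dx":0.11,"dy":-0.075,"dz":0.01,"hand":1},{"wx":0,"wy":0,"wz":-25,"dx":0.14,"dy":-0.095,"dz":0.01,"hand":1},{"wx":0,"wy":0,"wz":-30,"dx":0.17,"dy":-0.115,"dz":0.01,"hand":1},{"wx":0,"wy":0,"wz":-35,"dx":0.2,"dy":-0.136,"dz":0.015,"hand":1},{"wx":0,"wy":0,"wz":-40,"dx":0.23,"dy":-0.156,"dz":0.015,"hand":1},{"wx":0,"wy":0,"wz":-42.7,"dx":0.26,"dy":-0.176,"dz":0.02,"hand":1},{"wx":0,"wy":0,"wz":-42.7,"dx":0.29,"dy":-0.197,"dz":0.02,"hand":1},{"wx":0,"wy":0,"wz":-42.7,"dx":0.32,"dy":-0.217,"dz":0.02,"hand":1},{"wx":0,"wy":0,"wz":-42.7,"dx":0.35,"dy":-0.237,"dz":0.025,"hand":1},{"wx":0,"wy":0,"wz":-42.7,"dx":0.38,"dy":-0.258,"dz":0.03,"hand":1},{"wx":0,"wy":0,"wz":-42.7,"dx":0.41,"dy":-0.278,"dz":0.03,"hand":1},{"wx":0,"wy":0,"wz":-42.7,"dx":0.43,"dy":-0.292,"dz":0.03,"hand":1},{"wx":0,"wy":0,"wz":-42.7,"dx":0.442,"dy":-0.3,"dz":0.03,"hand":1},{"wx":0,"wy":0,"wz":-42.7,"dx":0.447,"dy":-0.303,"dz":0.03,"hand":1},{"wx":0,"wy":0,"wz":-42.7,"dx":0.447,"dy":-0.303,"dz":0.03,"hand":1}]'
python3 - <<'E'
from h import *
print(sensors.state()["joint_pos"].round(3))
E
```

```text
time: 2.15
tool_pos: [0.5121, -0.2038, 0.1785]
tool_rot: [0.0, 0.88, 0.475, -0.0]
contact_force: [0.3, 0.2, 0.2]
gripper_width: 0.996
[-0.514 -0.103  1.817 -0.     1.428  0.066]
```

```bash
python3 -m pendant '[{"wx":0,"wy":0,"wz":0,"dx":0,"dy":0,"dz":0.02,"hand":1},{"wx":0,"wy":0,"wz":0,"dx":0,"dy":0,"dz":0.045,"hand":1},{"wx":0,"wy":0,"wz":0,"dx":0,"dy":0,"dz":0.07,"hand":1},{"wx":0,"wy":0,"wz":0,"dx":0,"dy":0,"dz":0.09,"hand":1},{"wx":0,"wy":0,"wz":0,"dx":0,"dy":0,"dz":0.105,"hand":1},{"wx":0,"wy":0,"wz":0,"dx":0,"dy":0,"dz":0.112,"hand":1},{"wx":0,"wy":0,"wz":0,"dx":0,"dy":0,"dz":0.112,"hand":1},{"wx":0,"wy":0,"wz":0,"dx":0,"dy":0,"dz":0.112,"hand":1}]'
python3 - <<'E'
from h import *
a=cams.grab_frame("scene")[0][180:320,180:360];b=cams.grab_frame("top")[0][170:270,320:450]
save("s3.png",np.hstack([cv2.resize(a,(450,350)),cv2.resize(b,(350,350))]))
E
```

```text
time: 2.82
tool_pos: [0.5113, -0.2053, 0.0669]
tool_rot: [0.0, 0.88, 0.474, -0.0]
contact_force: [-0.0, 0.4, -0.2]
gripper_width: 0.998
```

View pics/s3.png

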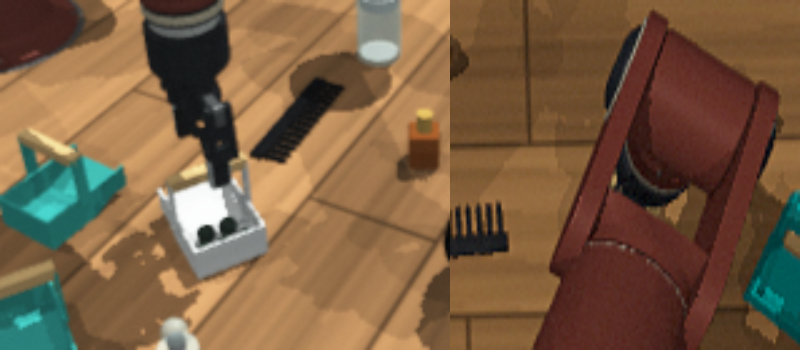

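The gripper straddles the handle: the front finger is at about (218,150) in the left crop and the bar is behind it. I'll close it and lift a little.

```bash
python3 -m pendant '[{"wx":0,"wy":0,"wz":0,"dx":0,"dy":0,"dz":0,"hand":0},{"wx":0,"wy":0,"wz":0,"dx":0,"dy":0,"dz":0,"hand":-0.4},{"wx":0,"wy":0,"wz":0,"dx":0,"dy":0,"dz":0,"hand":-0.6},{"wx":0,"wy":0,"wz":0,"dx":0,"dy":0,"dz":0,"hand":-1},{"wx":0,"wy":0,"wz":0,"dx":0,"dy":0,"dz":0,"hand":-1},{"wx":0,"wy":0,"wz":0,"dx":0,"dy":0,"dz":0,"hand":-1},{"wx":0,"wy":0,"wz":0,"dx":0,"dy":0,"dz":0,"hand":-1},{"wx":0,"wy":0,"wz":0,"dx":0,"dy":0,"dz":0,"hand":-1},{"wx":0,"wy":0,"wz":0,"dx":0,"dy":0,"dz":0,"hand":-1},{"wx":0,"wy":0,"wz":0,"dx":0,"dy":0,"dz":0,"hand":-1},{"wx":0,"wy":0,"wz":0,"dx":0,"dy":0,"dz":0,"hand":-1},{"wx":0,"wy":0,"wz":0,"dx":0,"dy":0,"dz":0,"hand":-1}]'
python3 -m pendant '[{"wx":0,"wy":0,"wz":0,"dx":0,"dy":0,"dz":-0.003,"hand":-1},{"wx":0,"wy":0,"wz":0,"dx":0,"dy":0,"dz":-0.008,"hand":-1},{"wx":0,"wy":0,"wz":0,"dx":0,"dy":0,"dz":-0.015,"hand":-1},{"wx":0,"wy":0,"wz":0,"dx":0,"dy":0,"dz":-0.022,"hand":-1},{"wx":0,"wy":0,"wz":0,"dx":0,"dy":0,"dz":-0.03,"hand":-1},{"wx":0,"wy":0,"wz":0,"dx":0,"dy":0,"dz":-0.03,"hand":-1},{"wx":0,"wy":0,"wz":0,"dx":0,"dy":0,"dz":-0.03,"hand":-1}]'
python3 - <<'E'
from h import *
a=cams.grab_frame("scene")[0][180:320,180:360]
save("s4.png",cv2.resize(a,(540,420)))
E
```

```text
time: 3.92
tool_pos: [0.5117, -0.2045, 0.0668]
tool_rot: [0.0, 0.88, 0.475, 0.0]
contact_force: [-0.4, 1.9, 4.5]
gripper_width: 0.127
time: 4.5
tool_pos: [0.5121, -0.2049, 0.0976]
tool_rot: [0.001, 0.88, 0.475, 0.001]
contact_force: [-0.0, 1.5, -1.3]
gripper_width: 0.125
```

View pics/s4.png

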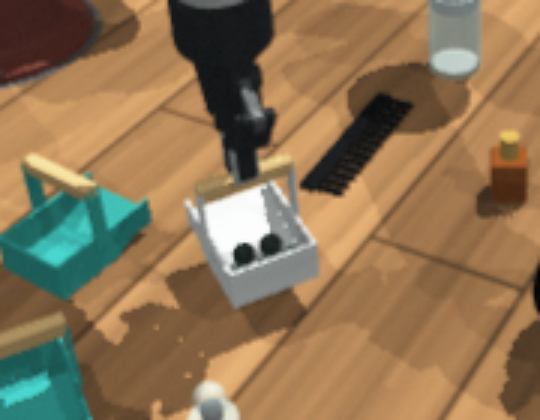

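The tray is held level with the marbles inside. Next I'll lift it gently, then carry it slowly.

```bash
python3 -m pendant '[{"wx":0,"wy":0,"wz":0,"dx":0,"dy":0,"dz":-0.005,"hand":-1},{"wx":0,"wy":0,"wz":0,"dx":0,"dy":0,"dz":-0.015,"hand":-1},{"wx":0,"wy":0,"wz":0,"dx":0,"dy":0,"dz":-0.03,"hand":-1},{"wx":0,"wy":0,"wz":0,"dx":0,"dy":0,"dz":-0.045,"hand":-1},{"wx":0,"wy":0,"wz":0,"dx":0,"dy":0,"dz":-0.06,"hand":-1},{"wx":0,"wy":0,"wz":0,"dx":0,"dy":0,"dz":-0.075,"hand":-1},{"wx":0,"wy":0,"wz":0,"dx":0,"dy":0,"dz":-0.09,"hand":-1},{"wx":0,"wy":0,"wz":0,"dx":0,"dy":0,"dz":-0.105,"hand":-1},{"wx":0,"wy":0,"wz":0,"dx":0,"dy":0,"dz":-0.12,"hand":-1},{"wx":0,"wy":0,"wz":0,"dx":0,"dy":0,"dz":-0.135,"hand":-1},{"wx":0,"wy":0,"wz":0,"dx":0,"dy":0,"dz":-0.15,"hand":-1},{"wx":0,"wy":0,"wz":0,"dx":0,"dy":0,"dz":-0.16,"hand":-1},{"wx":0,"wy":0,"wz":0,"dx":0,"dy":0,"dz":-0.168,"hand":-1},{"wx":0,"wy":0,"wz":0,"dx":0,"dy":0,"dz":-0.172,"hand":-1},{"wx":0,"wy":0,"wz":0,"dx":0,"dy":0,"dz":-0.172,"hand":-1}]'
python3 -m pendant '[{"wx":0,"wy":0,"wz":-1,"dx":0.003,"dy":-0.0015,"dz":0,"hand":-1},{"wx":0,"wy":0,"wz":-2,"dx":0.009,"dy":-0.004,"dz":0,"hand":-1},{"wx":0,"wy":0,"wz":-3,"dx":0.018,"dy":-0.0085,"dz":0,"hand":-1},{"wx":0,"wy":0,"wz":-4,"dx":0.028,"dy":-0.013,"dz":0,"hand":-1},{"wx":0,"wy":0,"wz":-5,"dx":0.038,"dy":-0.018,"dz":0,"hand":-1},{"wx":0,"wy":0,"wz":-6,"dx":0.048,"dy":-0.023,"dz":0,"hand":-1},{"wx":0,"wy":0,"wz":-7,"dx":0.058,"dy":-0.0275,"dz":0,"hand":-1},{"wx":0,"wy":0,"wz":-8,"dx":0.068,"dy":-0.032,"dz":0,"hand":-1},{"wx":0,"wy":0,"wz":-9,"dx":0.078,"dy":-0.037,"dz":0,"hand":-1},{"wx":0,"wy":0,"wz":-10,"dx":0.088,"dy":-0.042,"dz":0,"hand":-1},{"wx":0,"wy":0,"wz":-11,"dx":0.098,"dy":-0.0465,"dz":0,"hand":-1},{"wx":0,"wy":0,"wz":-12,"dx":0.108,"dy":-0.051,"dz":0,"hand":-1},{"wx":0,"wy":0,"wz":-13,"dx":0.118,"dy":-0.056,"dz":0,"hand":-1},{"wx":0,"wy":0,"wz":-14,"dx":0.128,"dy":-0.061,"dz":0,"hand":-1},{"wx":0,"wy":0,"wz":-15,"dx":0.138,"dy":-0.0655,"dz":0,"hand":-1},{"wx":0,"wy":0,"wz":-16,"dx":0.148,"dy":-0.07,"dz":0,"hand":-1},{"wx":0,"wy":0,"wz":-17,"dx":0.158,"dy":-0.075,"dz":0,"hand":-1},{"wx":0,"wy":0,"wz":-18,"dx":0.168,"dy":-0.08,"dz":0,"hand":-1},{"wx":0,"wy":0,"wz":-19,"dx":0.175,"dy":-0.083,"dz":0,"hand":-1},{"wx":0,"wy":0,"wz":-20,"dx":0.18,"dy":-0.085,"dz":0,"hand":-1}]'
python3 - <<'E'
from h import *
from scipy.spatial.transform import Rotation as R
s=sensors.state();q=s["tool_rot"];M=R.from_quat([q[1],q[2],q[3],q[0]]).as_matrix()
print(M.round(3),s["joint_pos"].round(2)); p=s["tool_pos"]
print(M.T@(np.array([.567,.188,.27])-p), "yaw of y",np.degrees(np.arctan2(M[1,1],M[0,1])))
E
```

```text
time: 5.8
tool_pos: [0.5118, -0.2047, 0.2695]
tool_rot: [0.001, 0.88, 0.475, 0.0]
contact_force: [0.4, -0.5, -1.6]
gripper_width: 0.126
time: 7.47
tool_pos: [0.5395, -0.0063, 0.2685]
tool_rot: [-0.0, 0.784, 0.621, -0.0]
contact_force: [0.3, -0.7, -2.1]
gripper_width: 0.125
[[ 0.228  0.974 -0.   ]
 [ 0.974 -0.228  0.   ]
 [ 0.    -0.    -1.   ]] [-0.15 -0.18  1.74  0.    1.59  0.08]
[ 0.19549703 -0.01755201 -0.00152436] yaw of y -13.184067509901963
```

```bash
python3 -m pendant '[{"wx":0,"wy":0,"wz":-1,"dx":0.004,"dy":0,"dz":0,"hand":-1},{"wx":0,"wy":0,"wz":-2,"dx":0.012,"dy":-0.001,"dz":0,"hand":-1},{"wx":0,"wy":0,"wz":-3,"dx":0.024,"dy":-0.002,"dz":0,"hand":-1},{"wx":0,"wy":0,"wz":-4,"dx":0.036,"dy":-0.003,"dz":0,"hand":-1},{"wx":0,"wy":0,"wz":-5,"dx":0.048,"dy":-0.004,"dz":0,"hand":-1},{"wx":0,"wy":0,"wz":-6,"dx":0.06,"dy":-0.005,"dz":0,"hand":-1},{"wx":0,"wy":0,"wz":-7,"dx":0.072,"dy":-0.006,"dz":0,"hand":-1},{"wx":0,"wy":0,"wz":-8,"dx":0.084,"dy":-0.007,"dz":0,"hand":-1},{"wx":0,"wy":0,"wz":-9.5,"dx":0.096,"dy":-0.008,"dz":0,"hand":-1},{"wx":0,"wy":0,"wz":-11,"dx":0.108,"dy":-0.0095,"dz":0,"hand":-1},{"wx":0,"wy":0,"wz":-12.5,"dx":0.12,"dy":-0.0105,"dz":0,"hand":-1},{"wx":0,"wy":0,"wz":-14,"dx":0.132,"dy":-0.0115,"dz":0,"hand":-1},{"wx":0,"wy":0,"wz":-15.5,"dx":0.144,"dy":-0.013,"dz":0,"hand":-1},{"wx":0,"wy":0,"wz":-17,"dx":0.156,"dy":-0.014,"dz":0,"hand":-1},{"wx":0,"wy":0,"wz":-18.5,"dx":0.168,"dy":-0.015,"dz":0,"hand":-1},{"wx":0,"wy":0,"wz":-20,"dx":0.178,"dy":-0.016,"dz":0,"hand":-1},{"wx":0,"wy":0,"wz":-21,"dx":0.186,"dy":-0.017,"dz":0,"hand":-1},{"wx":0,"wy":0,"wz":-21,"dx":0.192,"dy":-0.0175,"dz":0,"hand":-1},{"wx":0,"wy":0,"wz":-21,"dx":0.1955,"dy":-0.0175,"dz":0,"hand":-1},{"wx":0,"wy":0,"wz":-21,"dx":0.1955,"dy":-0.0175,"dz":0,"hand":-1}]'
python3 - <<'E'
from h import *
from scipy.spatial.transform import Rotation as R
import time
im,W=cloud("scene"); np.save("s5.npy",W); save("s5full.png",im)
im2,W2=cloud("top"); save("s5.png",np.hstack([cv2.resize(im[60:220,250:420],(425,400)),cv2.resize(im2[150:280,170:300],(375,375)).repeat(1,0) if 0 else cv2.resize(im2[150:280,190:310],(370,400))]))
s=sensors.state();q=s["tool_rot"];M=R.from_quat([q[1],q[2],q[3],q[0]]).as_matrix();p=s["tool_pos"]
print(M.round(3).tolist(),p,s["joint_pos"].round(2))
J=np.array([.508,.180]); X=M[:2,1]/np.linalg.norm(M[:2,1])
for th in (10,20,25,30,35,40,45,50):
    t=np.radians(th); lx=-58*np.cos(t)+62*np.sin(t)
    h=(25-lx)/1e3; T=np.r_[J+X*(h+.019*np.sin(t)), .260-.019*np.cos(t)]
    print(th,(M.T@(T-p)).round(4))
j=(abs(W[...,0]-.508)<.1)&(abs(W[...,1]-.18)<.1)&(W[...,2]>.147)&(W[...,2]<.16)
h=W[j].astype(np.float32); print(cv2.minEnclosingCircle(h[:,:2]*1000))
E
```

```text
time: 9.13
tool_pos: [0.5675, 0.1873, 0.2684]
tool_rot: [-0.0, 0.658, 0.753, -0.0]
contact_force: [0.2, -0.3, -1.5]
gripper_width: 0.123
[[-0.133, 0.991, -0.0], [0.991, 0.133, -0.0], [-0.0, -0.0, -1.0]] [0.56747725 0.18657113 0.26849692] [ 0.19 -0.04  1.61 -0.    1.57  0.06]
10 [0.0014 0.0148 0.0272]
20 [0.0014 0.005  0.0263]
25 [ 0.0014 -0.0004  0.0257]
30 [ 0.0014 -0.0061  0.025 ]
35 [ 0.0014 -0.012   0.0241]
40 [ 0.0014 -0.018   0.0231]
45 [ 0.0014 -0.0242  0.0219]
50 [ 0.0014 -0.0305  0.0207]
((510.6955871582031, 182.09869384765625), 69.59620666503906)
```

View pics/s5.png

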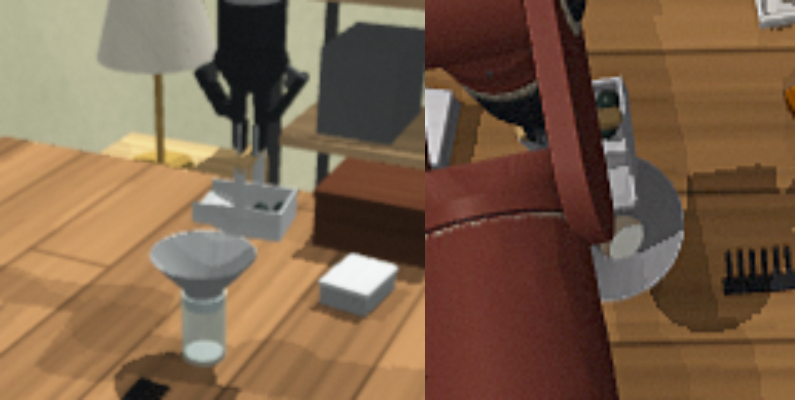

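The tray is level above the funnel, with the lip over its far part and marbles visible in the back. I'll tilt first to 20°, which keeps the marbles behind the ramp.

```bash
python3 -m pendant '[{"wx":-1,"wy":0,"wz":0,"dx":0.001,"dy":0.003,"dz":0.004,"hand":-1},{"wx":-2,"wy":0,"wz":0,"dx":0.001,"dy":0.008,"dz":0.01,"hand":-1},{"wx":-4,"wy":0,"wz":0,"dx":0.001,"dy":0.013,"dz":0.017,"hand":-1},{"wx":-6,"wy":0,"wz":0,"dx":0.001,"dy":0.015,"dz":0.023,"hand":-1},{"wx":-8,"wy":0,"wz":0,"dx":0.001,"dy":0.0155,"dz":0.027,"hand":-1},{"wx":-10,"wy":0,"wz":0,"dx":0.001,"dy":0.0148,"dz":0.027,"hand":-1},{"wx":-12,"wy":0,"wz":0,"dx":0.001,"dy":0.013,"dz":0.027,"hand":-1},{"wx":-14,"wy":0,"wz":0,"dx":0.001,"dy":0.011,"dz":0.027,"hand":-1},{"wx":-16,"wy":0,"wz":0,"dx":0.001,"dy":0.009,"dz":0.0265,"hand":-1},{"wx":-18,"wy":0,"wz":0,"dx":0.001,"dy":0.007,"dz":0.0265,"hand":-1},{"wx":-20,"wy":0,"wz":0,"dx":0.001,"dy":0.005,"dz":0.026,"hand":-1},{"wx":-20,"wy":0,"wz":0,"dx":0.001,"dy":0.005,"dz":0.026,"hand":-1},{"wx":-20,"wy":0,"wz":0,"dx":0.001,"dy":0.005,"dz":0.026,"hand":-1},{"wx":-20,"wy":0,"wz":0,"dx":0.001,"dy":0.005,"dz":0.026,"hand":-1},{"wx":-20,"wy":0,"wz":0,"dx":0.001,"dy":0.005,"dz":0.026,"hand":-1}]'
python3 - <<'E'
from h import *
from scipy.spatial.transform import Rotation as R
im,W=cloud("scene")
im2,W2=cloud("top"); save("s6.png",np.hstack([cv2.resize(im[60:220,250:420],(425,400)),cv2.resize(im2[150:280,190:310],(370,400))]))
s=sensors.state();q=s["tool_rot"];M=R.from_quat([q[1],q[2],q[3],q[0]]).as_matrix();p=s["tool_pos"]
th0=np.degrees(np.arctan2(M[2,1],np.hypot(M[0,1],M[1,1])));print(th0,p)
J=np.array([.509,.181]); X=M[:2,1]/np.linalg.norm(M[:2,1])
for th in (20,25,30,35,40,45,50):
    t=np.radians(th); lx=-58*np.cos(t)+62*np.sin(t)
    h=(25-lx)/1e3; T=np.r_[J+X*(h+.019*np.sin(t)), .260-.019*np.cos(t)]
    print(th,(M.T@(T-p)).round(4))
E
```

```text
time: 10.48
tool_pos: [0.5727, 0.1883, 0.2427]
tool_rot: [0.114, 0.648, 0.741, 0.131]
contact_force: [0.3, -0.5, -0.5]
gripper_width: 0.126
19.992646574917917 [0.57269357 0.1884129  0.24262948]
20 [0.0011 0.0005 0.0007]
25 [ 0.0011 -0.0044 -0.0018]
30 [ 0.0011 -0.0094 -0.0044]
35 [ 0.0011 -0.0147 -0.0073]
40 [ 0.0011 -0.02   -0.0103]
45 [ 0.0011 -0.0254 -0.0134]
50 [ 0.0011 -0.0309 -0.0167]
```

View pics/s6.png

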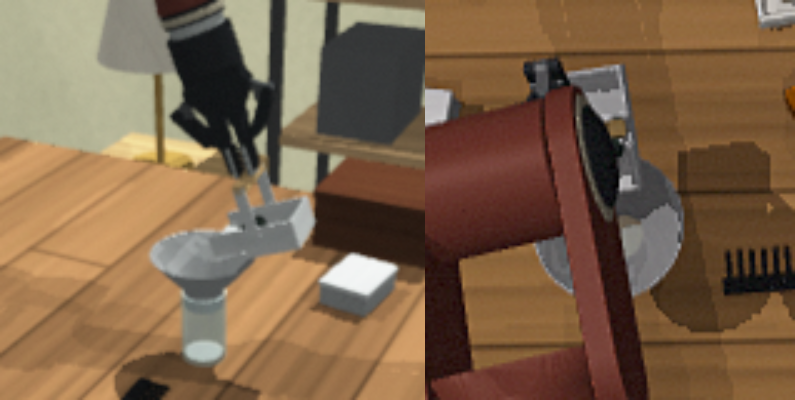

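Run:
```python
from h import *
from scipy.spatial.transform import Rotation as R
s=sensors.state();q=s["tool_rot"];M=R.from_quat([q[1],q[2],q[3],q[0]]).as_matrix();p=s["tool_pos"]
g=p-.019*M[:,2]
for n in("top","scene"):
    im,W=cloud(n)
    L=(W-g)@M   # tool axes: x=tray y, y=tray x, -z=tray z
    ty,tx,tz=L[...,0],L[...,1],-L[...,2]+.085
    m=(abs(ty)<.06)&(abs(tx)<.07)&(tz>.0)&(tz<.045)
    print(n,m.sum(),"ty",np.percentile(ty[m],[1,99]).round(4),"tx",np.percentile(tx[m],[1,99]).round(4),"tz",np.percentile(tz[m],[1,50,99]).round(4))
    f=(abs(W[...,0]-.51)<.08)&(abs(W[...,1]-.18)<.08)&(W[...,2]>.147)&(W[...,2]<.158)
    h=W[f].astype(np.float32);print(cv2.minEnclosingCircle(h[:,:2]*1000))
```

```text
top 392 ty [-0.039   0.0089] tx [-0.059   0.0479] tz [0.0003 0.0091 0.0397]
((508.22869873046875, 180.3079376220703), 67.33281707763672)
scene 695 ty [-0.0401  0.0416] tx [-0.0574  0.0494] tz [0.0006 0.0218 0.0426]
((508.4826965332031, 180.9181671142578), 69.06678771972656)
```

The geometry agrees to within a millimetre. Now a slow pour.

```bash
python3 -m pendant '[{"wx":-1,"wy":0,"wz":0,"dx":0,"dy":-0.001,"dz":0,"hand":-1},{"wx":-2,"wy":0,"wz":0,"dx":0,"dy":-0.002,"dz":-0.001,"hand":-1},{"wx":-3,"wy":0,"wz":0,"dx":0,"dy":-0.0025,"dz":-0.001,"hand":-1},{"wx":-4,"wy":0,"wz":0,"dx":0,"dy":-0.0035,"dz":-0.0015,"hand":-1},{"wx":-4.5,"wy":0,"wz":0,"dx":0,"dy":-0.004,"dz":-0.0015,"hand":-1},{"wx":-5,"wy":0,"wz":0,"dx":0,"dy":-0.0045,"dz":-0.002,"hand":-1},{"wx":-5.5,"wy":0,"wz":0,"dx":0,"dy":-0.005,"dz":-0.002,"hand":-1},{"wx":-6,"wy":0,"wz":0,"dx":0,"dy":-0.0055,"dz":-0.0025,"hand":-1},{"wx":-6.5,"wy":0,"wz":0,"dx":0,"dy":-0.006,"dz":-0.0025,"hand":-1},{"wx":-7,"wy":0,"wz":0,"dx":0,"dy":-0.0065,"dz":-0.003,"hand":-1},{"wx":-7.5,"wy":0,"wz":0,"dx":0,"dy":-0.007,"dz":-0.003,"hand":-1},{"wx":-8,"wy":0,"wz":0,"dx":0,"dy":-0.0075,"dz":-0.0035,"hand":-1},{"wx":-8,"wy":0,"wz":0,"dx":0,"dy":-0.0075,"dz":-0.0035,"hand":-1},{"wx":-8,"wy":0,"wz":0,"dx":0,"dy":-0.0075,"dz":-0.0035,"hand":-1},{"wx":-8,"wy":0,"wz":0,"dx":0,"dy":-0.0075,"dz":-0.0035,"hand":-1},{"wx":-8,"wy":0,"wz":0,"dx":0,"dy":-0.0075,"dz":-0.0035,"hand":-1}]'
python3 - <<'E'
from h import *
im,W=cloud("scene")
im2,W2=cloud("top"); save("s7.png",np.hstack([cv2.resize(im[60:220,250:420],(425,400)),cv2.resize(im2[150:280,190:310],(370,400))]))
print([np.round(r["position"],3).tolist()+[round(r["score"],2)] for r in finder.look_for("scene","marble0_center")])
E
```

```text
time: 12.02
tool_pos: [0.5643, 0.1874, 0.2436]
tool_rot: [0.159, 0.639, 0.73, 0.182]
contact_force: [-0.2, -0.3, -1.7]
gripper_width: 0.123
[]
```

View pics/s7.png

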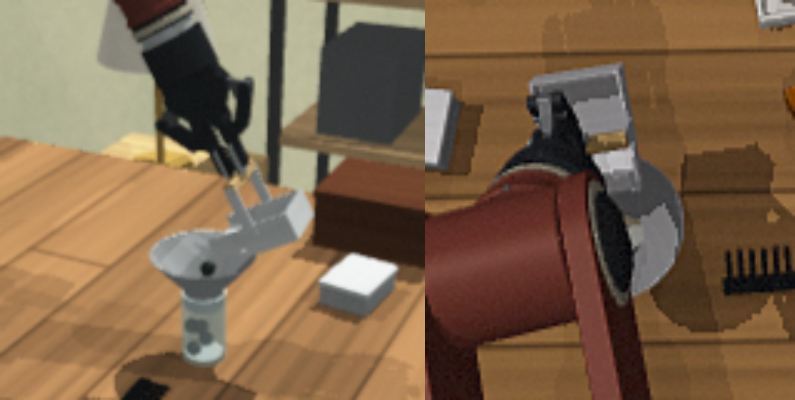

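About four marbles show in the jar at left-crop (195,335), and one is on its way in the funnel at (208,268). I'll tilt on slowly to be sure the tray is empty.

```bash
python3 -m pendant '[{"wx":0,"wy":0,"wz":0,"dx":0,"dy":0,"dz":0,"hand":-1},{"wx":-1,"wy":0,"wz":0,"dx":0,"dy":-0.001,"dz":-0.0007,"hand":-1},{"wx":-2,"wy":0,"wz":0,"dx":0,"dy":-0.002,"dz":-0.0015,"hand":-1},{"wx":-3,"wy":0,"wz":0,"dx":0,"dy":-0.003,"dz":-0.002,"hand":-1},{"wx":-4,"wy":0,"wz":0,"dx":0,"dy":-0.004,"dz":-0.003,"hand":-1},{"wx":-5,"wy":0,"wz":0,"dx":0,"dy":-0.005,"dz":-0.0035,"hand":-1},{"wx":-6,"wy":0,"wz":0,"dx":0,"dy":-0.006,"dz":-0.0045,"hand":-1},{"wx":-7,"wy":0,"wz":0,"dx":0,"dy":-0.007,"dz":-0.005,"hand":-1},{"wx":-8,"wy":0,"wz":0,"dx":0,"dy":-0.008,"dz":-0.006,"hand":-1},{"wx":-9,"wy":0,"wz":0,"dx":0,"dy":-0.009,"dz":-0.0065,"hand":-1},{"wx":-10,"wy":0,"wz":0,"dx":0,"dy":-0.01,"dz":-0.0075,"hand":-1},{"wx":-11,"wy":0,"wz":0,"dx":0,"dy":-0.011,"dz":-0.008,"hand":-1},{"wx":-12,"wy":0,"wz":0,"dx":0,"dy":-0.012,"dz":-0.009,"hand":-1},{"wx":-13,"wy":0,"wz":0,"dx":0,"dy":-0.013,"dz":-0.0095,"hand":-1},{"wx":-14,"wy":0,"wz":0,"dx":0,"dy":-0.0135,"dz":-0.01,"hand":-1},{"wx":-14,"wy":0,"wz":0,"dx":0,"dy":-0.0135,"dz":-0.01,"hand":-1},{"wx":-14,"wy":0,"wz":0,"dx":0,"dy":-0.0135,"dz":-0.01,"hand":-1},{"wx":-14,"wy":0,"wz":0,"dx":0,"dy":-0.0135,"dz":-0.01,"hand":-1}]'
python3 - <<'E'
from h import *
im,W=cloud("scene")
im2,W2=cloud("top"); save("s8.png",np.hstack([cv2.resize(im[130:215,290:375],(400,400),interpolation=2),cv2.resize(im2[150:280,190:310],(370,400))]))
c=im[150:215,315:350].copy()
E
```

```text
time: 13.67
tool_pos: [0.5477, 0.1852, 0.246]
tool_rot: [0.236, 0.614, 0.703, 0.27]
contact_force: [-0.0, 0.3, -1.4]
gripper_width: 0.128
```

View pics/s8.png

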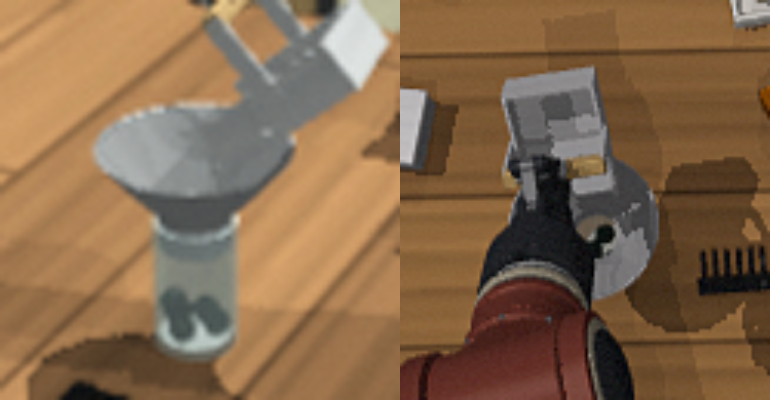

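The tray looks empty from the top view. I'll raise and level it, then check the jar.

```bash
python3 -m pendant '[{"wx":0,"wy":0,"wz":0,"dx":0,"dy":0.005,"dz":-0.0055,"hand":-1},{"wx":0,"wy":0,"wz":0,"dx":0,"dy":0.014,"dz":-0.015,"hand":-1},{"wx":0,"wy":0,"wz":0,"dx":0,"dy":0.022,"dz":-0.024,"hand":-1},{"wx":3,"wy":0,"wz":0,"dx":0,"dy":0.027,"dz":-0.025,"hand":-1},{"wx":7,"wy":0,"wz":0,"dx":0,"dy":0.032,"dz":-0.025,"hand":-1},{"wx":12,"wy":0,"wz":0,"dx":0,"dy":0.036,"dz":-0.024,"hand":-1},{"wx":17,"wy":0,"wz":0,"dx":0,"dy":0.04,"dz":-0.022,"hand":-1},{"wx":22,"wy":0,"wz":0,"dx":0,"dy":0.044,"dz":-0.02,"hand":-1},{"wx":27,"wy":0,"wz":0,"dx":0,"dy":0.048,"dz":-0.017,"hand":-1},{"wx":32,"wy":0,"wz":0,"dx":0,"dy":0.051,"dz":-0.014,"hand":-1},{"wx":37,"wy":0,"wz":0,"dx":0,"dy":0.053,"dz":-0.012,"hand":-1},{"wx":42,"wy":0,"wz":0,"dx":0,"dy":0.0546,"dz":-0.0114,"hand":-1},{"wx":42,"wy":0,"wz":0,"dx":0,"dy":0.0546,"dz":-0.0114,"hand":-1},{"wx":42,"wy":0,"wz":0,"dx":0,"dy":0.0546,"dz":-0.0114,"hand":-1}]'
python3 - <<'E'
from h import *
from scipy.spatial.transform import Rotation as R
s=sensors.state();q=s["tool_rot"];M=R.from_quat([q[1],q[2],q[3],q[0]]).as_matrix();p=s["tool_pos"]
print(M.round(3).tolist(),p, M.T@(np.array([.512,-.205,.23])-p))
im,W=cloud("scene");im2,W2=cloud("top")
for n,i,w,sl in(("top",im2,W2,np.s_[195:250,222:278]),("scene",im,W,np.s_[150:212,310:355])):
    w=w[sl];k=i[sl].max(2)<70; print(n,k.sum(),w[k].round(3)[::8].tolist())
save("s9.png",np.hstack([cv2.resize(im[145:215,300:370],(400,400),interpolation=2),cv2.resize(im2[180:270,200:290],(400,400),interpolation=2)]))
E
```

```text
time: 14.93
tool_pos: [0.5818, 0.1897, 0.2915]
tool_rot: [0.001, 0.658, 0.753, 0.001]
contact_force: [-2.0, 0.5, -1.3]
gripper_width: 0.126
[[-0.133, 0.991, 0.003], [0.991, 0.133, 0.0], [0.0, 0.003, -1.0]] [0.58180814 0.18965401 0.29146587] [-0.38184206 -0.12191572  0.06112463]
top 825 [[0.468, 0.129, 0.62], [0.483, 0.113, 0.558], [0.477, 0.112, 0.578], [0.469, 0.111, 0.602], [0.465, 0.11, 0.614], [0.463, 0.13, 0.617], [0.475, 0.112, 0.565], [0.464, 0.11, 0.606], [0.461, 0.129, 0.613], [0.471, 0.111, 0.568], [0.461, 0.109, 0.602], [0.458, 0.128, 0.611], [0.564, 0.16, 0.149], [0.462, 0.109, 0.584], [0.455, 0.127, 0.611], [0.56, 0.161, 0.142], [0.456, 0.108, 0.597], [0.451, 0.13, 0.615], [0.456, 0.108, 0.589], [0.449, 0.132, 0.619], [0.45, 0.107, 0.609], [0.448, 0.106, 0.613], [0.548, 0.142, 0.142], [0.548, 0.163, 0.132], [0.446, 0.107, 0.609], [0.546, 0.167, 0.125], [0.443, 0.126, 0.617], [0.453, 0.108, 0.566], [0.443, 0.124, 0.612], [0.542, 0.168, 0.12], [0.441, 0.122, 0.611], [0.539, 0.165, 0.118], [0.44, 0.121, 0.609], [0.443, 0.106, 0.593], [0.438, 0.122, 0.613], [0.44, 0.112, 0.6
[... 867 characters left out ...]
, 0.019], [0.412, 0.118, 0.623], [0.414, 0.11, 0.605], [0.503, 0.19, 0.016], [0.411, 0.113, 0.616], [0.499, 0.195, 0.023], [0.41, 0.112, 0.616], [0.408, 0.115, 0.622], [0.411, 0.109, 0.597], [0.408, 0.109, 0.607], [0.406, 0.111, 0.615], [0.404, 0.113, 0.62], [0.401, 0.115, 0.627], [0.404, 0.108, 0.606], [0.401, 0.11, 0.617], [0.399, 0.113, 0.623], [0.402, 0.106, 0.599], [0.398, 0.108, 0.615], [0.396, 0.112, 0.622], [0.47, 0.161, -0.0], [0.395, 0.108, 0.618], [0.467, 0.158, -0.001], [0.394, 0.107, 0.611], [0.391, 0.111, 0.624], [0.394, 0.104, 0.603], [0.39, 0.108, 0.619], [0.388, 0.113, 0.63], [0.39, 0.105, 0.613], [0.387, 0.109, 0.62], [0.452, 0.158, -0.001]]
scene 2 [[0.463, 0.164, -0.001]]
```

View pics/s9.png

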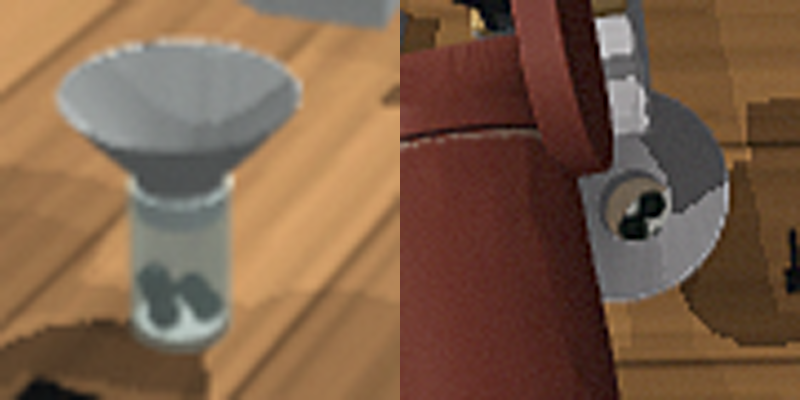

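The funnel and spout are clear. The marbles lie on the jar's floor in left-crop (140-220, 265-325), with heights of about 0.02-0.03. I'll carry the tray back to its original bare spot.

```bash
python3 -m pendant '[{"wx":0,"wy":0,"wz":1,"dx":-0.008,"dy":-0.0025,"dz":0,"hand":-1},{"wx":0,"wy":0,"wz":3,"dx":-0.025,"dy":-0.008,"dz":0,"hand":-1},{"wx":0,"wy":0,"wz":6,"dx":-0.05,"dy":-0.016,"dz":0,"hand":-1},{"wx":0,"wy":0,"wz":9,"dx":-0.075,"dy":-0.024,"dz":0,"hand":-1},{"wx":0,"wy":0,"wz":12,"dx":-0.1,"dy":-0.032,"dz":0,"hand":-1},{"wx":0,"wy":0,"wz":15,"dx":-0.125,"dy":-0.04,"dz":0,"hand":-1},{"wx":0,"wy":0,"wz":18,"dx":-0.15,"dy":-0.048,"dz":0,"hand":-1},{"wx":0,"wy":0,"wz":21,"dx":-0.175,"dy":-0.056,"dz":0,"hand":-1},{"wx":0,"wy":0,"wz":24,"dx":-0.2,"dy":-0.064,"dz":0.005,"hand":-1},{"wx":0,"wy":0,"wz":27,"dx":-0.225,"dy":-0.072,"dz":0.01,"hand":-1},{"wx":0,"wy":0,"wz":30,"dx":-0.25,"dy":-0.08,"dz":0.02,"hand":-1},{"wx":0,"wy":0,"wz":33,"dx":-0.275,"dy":-0.088,"dz":0.03,"hand":-1},{"wx":0,"wy":0,"wz":36,"dx":-0.3,"dy":-0.096,"dz":0.04,"hand":-1},{"wx":0,"wy":0,"wz":38,"dx":-0.325,"dy":-0.104,"dz":0.05,"hand":-1},{"wx":0,"wy":0,"wz":40,"dx":-0.35,"dy":-0.112,"dz":0.06,"hand":-1},{"wx":0,"wy":0,"wz":41,"dx":-0.37,"dy":-0.118,"dz":0.061,"hand":-1},{"wx":0,"wy":0,"wz":41,"dx":-0.379,"dy":-0.121,"dz":0.061,"hand":-1},{"wx":0,"wy":0,"wz":41,"dx":-0.382,"dy":-0.122,"dz":0.061,"hand":-1},{"wx":0,"wy":0,"wz":41,"dx":-0.382,"dy":-0.122,"dz":0.061,"hand":-1}]'
python3 - <<'E'
from h import *
from scipy.spatial.transform import Rotation as R
s=sensors.state();q=s["tool_rot"];M=R.from_quat([q[1],q[2],q[3],q[0]]).as_matrix();p=s["tool_pos"]
print(M.round(3).tolist(),p);g=p-.019*M[:,2]
im,W=cloud("scene")
L=(W-g)@M;ty,tx,tz=L[...,0],L[...,1],-L[...,2]+.085
m=(abs(ty)<.06)&(abs(tx)<.07)&(tz>-.02)&(tz<.045)
print(np.percentile(tz[m],[.5,2,50,99]).round(4), np.nanmin(W[m][:,2]))
b=m&(tx>.045)&(abs(ty)<.035);print("back wall z-range",np.percentile(tz[b],[2,98]),"slope",np.polyfit(tz[b],tx[b],1))
E
```

```text
time: 16.62
tool_pos: [0.5102, -0.2055, 0.2307]
tool_rot: [0.001, 0.88, 0.474, 0.001]
contact_force: [-0.1, -0.4, -0.8]
gripper_width: 0.126
[[0.55, 0.835, 0.002], [0.835, -0.55, -0.001], [0.0, 0.002, -1.0]] [ 0.51015128 -0.20550969  0.23072446]
[-0.0006  0.001   0.0153  0.0398] 0.16308354282471083
back wall z-range [-0.00015753  0.03533034] slope [0.00531402 0.04853727]
```

```bash
python3 -m pendant '[{"wx":0,"wy":0,"wz":0,"dx":0,"dy":0,"dz":0.01,"hand":-1},{"wx":0,"wy":0,"wz":0,"dx":0,"dy":0,"dz":0.03,"hand":-1},{"wx":0,"wy":0,"wz":0,"dx":0,"dy":0,"dz":0.055,"hand":-1},{"wx":0,"wy":0,"wz":0,"dx":0,"dy":0,"dz":0.08,"hand":-1},{"wx":0,"wy":0,"wz":0,"dx":0,"dy":0,"dz":0.105,"hand":-1},{"wx":0,"wy":0,"wz":0,"dx":0,"dy":0,"dz":0.125,"hand":-1},{"wx":0,"wy":0,"wz":0,"dx":0,"dy":0,"dz":0.14,"hand":-1},{"wx":0,"wy":0,"wz":0,"dx":0,"dy":0,"dz":0.15,"hand":-1},{"wx":0,"wy":0,"wz":0,"dx":0,"dy":0,"dz":0.155,"hand":-1},{"wx":0,"wy":0,"wz":0,"dx":0,"dy":0,"dz":0.158,"hand":-1},{"wx":0,"wy":0,"wz":0,"dx":0,"dy":0,"dz":0.16,"hand":-1},{"wx":0,"wy":0,"wz":0,"dx":0,"dy":0,"dz":0.162,"hand":-1},{"wx":0,"wy":0,"wz":0,"dx":0,"dy":0,"dz":0.163,"hand":-1},{"wx":0,"wy":0,"wz":0,"dx":0,"dy":0,"dz":0.163,"hand":-1},{"wx":0,"wy":0,"wz":0,"dx":0,"dy":0,"dz":0.163,"hand":-1}]'
```

```text
time: 17.92
tool_pos: [0.5107, -0.2056, 0.0673]
tool_rot: [0.0, 0.88, 0.475, 0.0]
contact_force: [0.7, 0.5, -1.0]
gripper_width: 0.122
```

```bash
python3 -m pendant '[{"wx":0,"wy":0,"wz":0,"dx":0,"dy":0,"dz":0.0005,"hand":-1},{"wx":0,"wy":0,"wz":0,"dx":0,"dy":0,"dz":0.001,"hand":-1},{"wx":0,"wy":0,"wz":0,"dx":0,"dy":0,"dz":0.001,"hand":-1},{"wx":0,"wy":0,"wz":0,"dx":0,"dy":0,"dz":0.001,"hand":-1}]'
```

```text
time: 18.25
tool_pos: [0.5108, -0.2057, 0.0668]
tool_rot: [0.0, 0.88, 0.475, 0.0]
contact_force: [-1.7, 0.7, 6.1]
gripper_width: 0.126
```

Contact with the table. I'll open gently and go straight up, well clear.

```bash
python3 -m pendant '[{"wx":0,"wy":0,"wz":0,"dx":0,"dy":0,"dz":0,"hand":-0.6},{"wx":0,"wy":0,"wz":0,"dx":0,"dy":0,"dz":0,"hand":-0.3},{"wx":0,"wy":0,"wz":0,"dx":0,"dy":0,"dz":0,"hand":0},{"wx":0,"wy":0,"wz":0,"dx":0,"dy":0,"dz":0,"hand":0.5},{"wx":0,"wy":0,"wz":0,"dx":0,"dy":0,"dz":0,"hand":1},{"wx":0,"wy":0,"wz":0,"dx":0,"dy":0,"dz":0,"hand":1},{"wx":0,"wy":0,"wz":0,"dx":0,"dy":0,"dz":0,"hand":1},{"wx":0,"wy":0,"wz":0,"dx":0,"dy":0,"dz":0,"hand":1},{"wx":0,"wy":0,"wz":0,"dx":0,"dy":0,"dz":-0.015,"hand":1},{"wx":0,"wy":0,"wz":0,"dx":0,"dy":0,"dz":-0.035,"hand":1},{"wx":0,"wy":0,"wz":0,"dx":0,"dy":0,"dz":-0.06,"hand":1},{"wx":0,"wy":0,"wz":0,"dx":0,"dy":0,"dz":-0.09,"hand":1},{"wx":0,"wy":0,"wz":0,"dx":0,"dy":0,"dz":-0.12,"hand":1},{"wx":0,"wy":0,"wz":0,"dx":0,"dy":0,"dz":-0.15,"hand":1},{"wx":0,"wy":0,"wz":0,"dx":0,"dy":0,"dz":-0.18,"hand":1},{"wx":0,"wy":0,"wz":0,"dx":0,"dy":0,"dz":-0.2,"hand":1},{"wx":0,"wy":0,"wz":0,"dx":0,"dy":0,"dz":-0.2,"hand":1},{"wx":0,"wy":0,"wz":0,"dx":0,"dy":0,"dz":-0.2,"hand":1}]'
python3 - <<'E'
from h import *
im,W=cloud("scene"); im2,W2=cloud("top")
a=cv2.resize(im[130:330,140:440],(540,360)); b=cv2.resize(im2[100:280,150:450],(540,324))[:240]
b=cv2.resize(im2[100:280,150:450],(400,240)); c=cv2.resize(im2[190:260,215:285],(240,240),interpolation=2)
c2=cv2.resize(im[150:212,305:355],(240,360),interpolation=2)
save("s10.png",np.vstack([np.hstack([a,c2]),np.hstack([b,c,np.zeros((240,140,3),np.uint8)])]))
j=(abs(W[...,0]-.51)<.1)&(abs(W[...,1]-.18)<.1)&(W[...,2]>.142)&(W[...,2]<.165)
print("rim",cv2.minEnclosingCircle(W[j].astype(np.float32)[:,:2]*1000))
m=(abs(W[...,0]-.505)<.08)&(abs(W[...,1]+.2)<.08)
print("handle z",np.nanmax(W[m&(W[...,2]<.12)][:,2]), "body",cv2.minAreaRect(W[m&(W[...,2]>.01)&(W[...,2]<.06)].astype(np.float32)[:,:2]*1000))
W0=np.load("top.npy"); d=W2[...,2]-W0[...,2]; ok=(abs(d)>.012)&(W0[...,2]<.2)&(W2[...,2]<.15)
n,l,st,ce=cv2.connectedComponentsWithStats(ok.astype(np.uint8)); print([(st[i].tolist()) for i in range(1,n) if st[i,4]>8])
E
```

```text
time: 19.75
tool_pos: [0.511, -0.2057, 0.2673]
tool_rot: [0.001, 0.88, 0.475, 0.001]
contact_force: [0.7, -0.2, -0.5]
gripper_width: 1.003
rim ((507.70751953125, 181.2836456298828), 69.43234252929688)
handle z 0.09397260495746484 body ((508.26458740234375, -202.60287475585938), (81.9732437133789, 112.70018005371094), 58.62091064453125)
[[375, 3, 8, 3, 9], [492, 4, 7, 5, 9], [474, 13, 6, 5, 11], [26, 26, 4, 7, 12], [318, 27, 7, 5, 9], [528, 26, 7, 5, 9], [131, 28, 6, 6, 13], [375, 29, 6, 8, 11], [441, 33, 6, 5, 9], [494, 45, 8, 9, 13], [431, 48, 4, 5, 9], [184, 51, 8, 5, 12], [475, 51, 4, 6, 9], [407, 58, 4, 6, 9], [458, 58, 9, 4, 12], [267, 64, 5, 7, 12], [499, 72, 6, 6, 9], [612, 74, 7, 4, 9], [367, 217, 6, 11, 14], [250, 223, 10, 11, 53]]
```

View pics/s10.png

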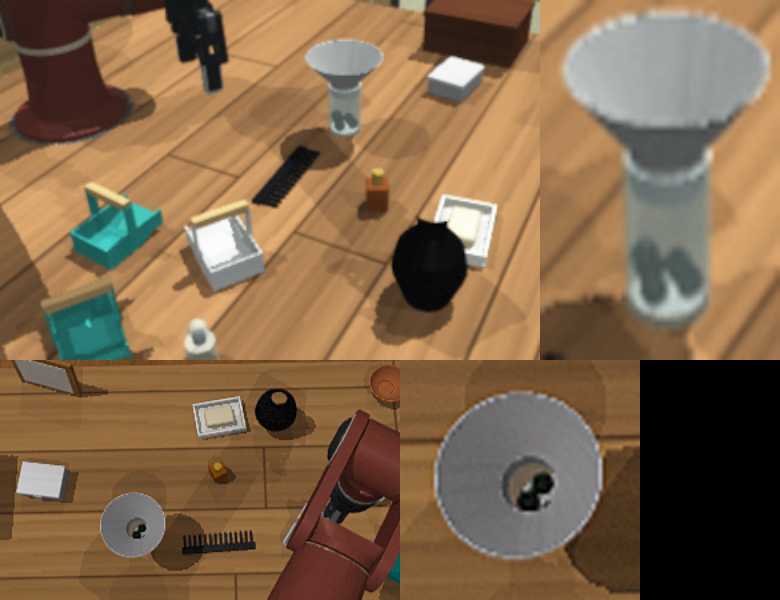

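The tray is upright and empty at (225,250) in the upper view. The funnel is clear, the marbles are at the bottom of the jar, and nothing else has moved.

```bash
python3 -c "
from plant import job; print(job.job_done())"
```

```text
the job is handed in; nothing more can be done
None
```

I poured the marbles from the silver tray through the funnel into the jar, then set the tray back upright in its original spot. The job was handed in at about 20 s.

**Last checks that agreed:**
- The tray was empty and level on the dresser, and the gripper was open and about 20 cm above it.
- The jar's rim was within about 1–2 mm of where it started.
- The other things showed no movement in the two camera views, apart from what the arm hid from the top camera.
- I saw no marble in the funnel or spout, or loose on the dresser.

**Not confirmed:** I couldn't count all five marbles in the jar one by one, because they overlap through the glass. I take it to be five because the tray is empty and none show anywhere else.

**Failed along the way:** the first move command was refused because its rows lacked some keys, so nothing moved. One marble search returned no result, so I relied on the pictures and depth readings instead.

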